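# Restock the ear-plug drawer from the lidded site chest

### The arm

A 7-joint arm with a two-finger parallel gripper is mounted at the origin on the work surface. World frame = base frame: x ahead of the robot, y to its left, z up, the work surface at z = 0. Lengths are in m, angles in rad, forces in N, time in s.
With the tool pointing down it reaches from about 0.425 to 0.925 m from the base axis. Payload 6.8 kg.
Tool frame: the origin (TCP) lies on the centre line of the jaws, within the pads' length; the fingertips stand r.tcp_to_tips ahead of it and the grasp point (between the pads) lies 6 mm ahead of it (r.tcp_to_tips is the distance from the TCP to the fingertips, in m); z points along the fingers, y is the line along which they close (so a half turn about z gives the same grasp; the last joint's range is limited). The gripper opens to 85 mm and grips with 20 to 120 N. Pads are 22 mm wide; open, the fingers measure 114 mm over their backs; the gripper's body (76 mm by 85 mm) begins 54 mm behind the grasp point. The pads swing forward as they close: fully open they stand 13 mm farther back than shut.
Start: joints at [1.015, 0.477, 0.022, 1.555, -0.011, 1.109, -0.083], TCP at [0.292, -0.608, 0.256] pointing down, gripper open.
Joint ranges: [-2.96, 2.96], [-0.34, 2.1], [-1.41, 1.46], [0.24, 2.44], [-1.37, 4.51], [0.17, 1.92], [-2.96, 2.96]. Speed limits (rad/s): [2.39, 2.39, 3.14, 3.14, 3.14, 3.14, 3.14].

### API

Orientations are given as a unit quaternion [w, x, y, z].
In Python, from plant import r gives the robot as it stands.
- The arm moves only by the tool jog_arm, called after "Request:" as name(argument=value, ...) on one line, values as JSON. Schema: {"type":"object","properties":{"segments":{"type":"array","items":{"type":"number"},"minItems":4,"maxItems":48},"finger_gap":{"type":"number"},"force":{"type":"number"},"only":{"type":"string"},"quiet":{"type":"boolean"},"lines":{"type":"string"}},"required":["segments"],"additionalProperties":false}. segments is one flat list of numbers that holds 1 to 12 rows one after another, with no inner brackets; each row has 4 numbers: dx, dy, dz in m, then a turn about the tool's z in rad; each row is the pose to reach, as a shift and turn from the pose commanded when the call began, along the tool's axes at that moment; what a row does not reach only later rows make up. A row lasts 1/8 s, in which the tool goes at most 0.0625 m and 0.188 rad, less where a joint would pass 70% of its speed; a pose out of reach is approached as far as the arm can. finger_gap is the opening from 0.0 (shut) to 1.0 (fully open), set as the call begins (left out keeps the last). The fingers move at their own pace and stop on an object; force is the grip in N (left out, the last holds). Time passes only in rows, so rows that do not move let the fingers close. The tool returns the time, the measured TCP pose, the force, the opening and the grip force at its end. only (a regular expression) keeps the lines of the reply that match it, lines (a string "A,B") keeps lines A to B, and quiet returns only ok. Input that does not fit is refused with a message, and nothing moves.
- r.read_state(): the state, without advancing time (a new reading comes with each control period).
- r.snapshot(name): name is "scene" or "top" or "wrist"; returns a dict with "frame" (400x640x3 uint8, red, green, blue), "fov_y" (degrees; the focal length in pixels is half the picture's height over the tangent of half this angle, whatever the lens; pixels are square), "cx", "cy" (the principal point, pixels), "k1" (the pictures are not rectified: a ray, as slopes to the right and down, at radius r is drawn at 1 + k1 r^2 times it, then the intrinsics apply), "R" (3x3) and "t" (3): a world point X has camera coordinates R X + t. Camera axes: x right, y down, z forward; pixel columns grow to the right and rows downward; lengths in m; the calibration is good to about 2 mm. A picture is of the moment at which its call begins. There is no depth.
- r.sign_off(): hands the job in; it is judged then, once.
The state is a dict: "time_s": time; "joint_positions": joint angles; "dq": joint speeds; "joint_torque": joint torques, N m; "ee_pos": TCP position; "eef_rot": TCP orientation; "force": force on the tool from outside, world axes, zero at the start; "ft_torque": the same for the moment, N m; "width": opening from 0.0 (shut) to 1.0 (fully open); "finger_force": force on a finger pad.
Only numpy, scipy, OpenCV 4.12 (cv2) and the standard library are available. Lean on these libraries where they do the work, as an engineer would, in place of code of your own. Each camera call takes 0.05 s, during which the arm holds its last target. There are 200 camera calls.

### The job

Restock the site office's top drawer with ear plugs: first pull the top drawer of the desk-top unit right out to its stop, and raise the orange lid of the stock chest by its stay and prop it safely on the stay in the red catch; then stand every tub of ear plugs from the chest upright in the drawer, with lid and drawer still open. When they are all in, push the drawer fully shut, and take the stay out of its catch, lower the lid shut and stow the stay again as it was. Leave the glasses cases in the chest and do not disturb the other things lying about on the desk.

Things in the scene. Friction and masses are not known exactly. Their poses are not given: they have to be found in the camera images.
- chest: Grey stock chest, fixed: outside 270 (x) by 320 (y) by 100 mm high, walls 6, floor 8 mm thick. Origin: centre of its underside; x away from the robot, y left, z up at yaw 0. A black divider, 60 mm above the floor, at x +61 to +66 mm parts the front bay (tubs) from the rear bay (glasses cases).
- lid_hinge (a point): Middle of the lid's hinge line, along the top of the chest's back wall (chest x +135, y 0, z +100.5 mm), axes as the chest's.
- lid (a joint): Orange chest lid in rad: 0 shut, grows as its front edge rises, stop at 1.75. A plate 275 by 330 by 10 mm, about 0.5 kg, freely hinged: let go below 1.5 it falls shut unless propped. At about 1.35 it rests on its stay.
- stay_pivot (a point): Pivot of the stay, on a steel ear on the lid's right (-y) edge; moves with the lid. 100 mm from the hinge line towards the lid's front, 50 mm above the lid's underside, at chest y -178 mm.
- stay (a joint): Stay against the lid in rad: 0 stowed (stop); grows as it swings away from the lid, about 1.75 when propped, limit 2.3. A loosely pivoted rod, 165 mm from pivot to bend, then an 86 mm cross bar outwards (-y). Stowed, it slopes 0.276 rad down to the front, bar on the ledge; it folds no closer, so raising the stowed grip raises the lid: one hand can prop it by the grip alone.
- stay_grip (a point): Middle of the stay's black grip: the outer 52 mm of the cross bar, 16 mm thick, along the chest's y, 60 mm outwards (-y) of the rod. Free space round it; 105 mm above the desk when stowed or propped. It can turn in the fingers as the lid swings.
- stay_bar (a point): Point on the axis of the stay's bare cross bar (10 mm thick), 17.5 mm outwards of the rod: the part that sits in the catch.
- ledge (a point): Front part of the steel ledge along the outside of the chest's right (-y) wall, flush with the rim (top at z +100.5), from chest y -160 to -205 mm. The stowed cross bar lies on it at the front corner; if let go, the bar slides along it. The catch stands on it.
- stay_catch (a point): Where point stay_bar lies when propped: in the red catch on the ledge (chest x +33.5, y -195.5, z +105.5). A 15 mm wide slot across the ledge, open at the top: on its front side a 12 mm step with a ramp before it, behind it a 22 mm stop. To enter or leave it the bar must be lifted some 15 mm, which lifts the lid about 0.12 rad more.
- unit_drawer0 (a joint): Top drawer of the white and grey two-drawer desk-top unit (fixed, 240 by 280 by 200 mm high, front to the robot), in m: 0 shut, grows as it is pulled out towards the robot, stop at 0.166 (fully out). About 1 N of friction. May start ajar.
- unit_drawer0_handle (a point): Middle of the top drawer's dark bar handle: 120 mm long along y, about 10 mm thick, axis 35 mm in front of the drawer front, about 40 mm below the top of the unit. Moves with the drawer; its x axis is the way the drawer is pushed shut.
- drawer_in (a point): Point on the middle line of the top drawer's inner floor, 60 mm behind the inside of its front, moving with the drawer (axes as the handle's). Inside, the drawer reaches from x -60 to +135 mm and y -119 to +119 mm, walls 71 mm above the floor; when fully out, the part up to x +99 mm is clear of the unit's top. The floor is 110 mm above the desk.
- tub1: Squat round tub of ear plugs, white and yellow with a blue cap, 54 mm across (the cap; widest), 66 mm high, about 0.13 kg. Origin: centre of its underside, z up when standing. Starts in the chest's front bay. Some of the four may be absent.
- tub2: Squat round tub of ear plugs, white and yellow with a blue cap, 54 mm across (the cap; widest), 66 mm high, about 0.13 kg. Origin: centre of its underside, z up when standing. Starts in the chest's front bay. Some of the four may be absent.
- tub3: Squat round tub of ear plugs, white and yellow with a blue cap, 54 mm across (the cap; widest), 66 mm high, about 0.13 kg. Origin: centre of its underside, z up when standing. Starts in the chest's front bay. Some of the four may be absent.
- tub4: Squat round tub of ear plugs, white and yellow with a blue cap, 54 mm across (the cap; widest), 66 mm high, about 0.13 kg. Origin: centre of its underside, z up when standing. Starts in the chest's front bay. Some of the four may be absent.
- case1: Black glasses case, 54 (x) by 150 (y) by 38 mm, in the chest's rear bay; it stays there. Origin: centre of its underside.
- case2: Red glasses case, 54 (x) by 150 (y) by 38 mm, in the chest's rear bay; it stays there. Origin: centre of its underside.
- bottle: Steel and blue drinking bottle, 70 mm across, 228 mm tall, loose. Bystander.
- phone: Black mobile phone, 152 by 74 by 9 mm, loose. Bystander.
- mug: White mug, 82 mm across, 92 mm high, loose. Bystander.
- tape_measure: Yellow tape measure, 75 by 45 by 70 mm high, loose. Bystander.
- radio: Black two-way radio lying on the desk, 120 by 60 by 36 mm and a stub aerial, loose. Bystander.

How it is judged:
On the way, in this order (a step that is already met when the one before it is completed fails the run):
1. the top drawer is pulled out to its stop and the chest's lid rests on its stay in the catch, let go (value of joint unit_drawer0 above 0.157 m and distance between stay_bar and stay_catch below 0.012 m and value of joint lid above 1.25 rad and distance between the grasp point and stay_grip above 0.08 m and velocity of joint lid between -0.05 and 0.05 rad/s), for 0.4 s.
2. every tub stands upright in the drawer while the drawer is still out and the lid still rests on its stay (x of tub1 in the frame of drawer_in between -0.045 and 0.125 m and y of tub1 in the frame of drawer_in between -0.11 and 0.11 m and z of tub1 in the frame of drawer_in between -0.008 and 0.012 m and angle between each of tub1, tub2, tub3, tub4's own z axis and vertical below 0.15 rad and x of tub2 in the frame of drawer_in between -0.045 and 0.125 m and y of tub2 in the frame of drawer_in between -0.11 and 0.11 m and z of tub2 in the frame of drawer_in between -0.008 and 0.012 m and x of tub3 in the frame of drawer_in between -0.045 and 0.125 m and y of tub3 in the frame of drawer_in between -0.11 and 0.11 m and z of tub3 in the frame of drawer_in between -0.008 and 0.012 m and x of tub4 in the frame of drawer_in between -0.045 and 0.125 m and y of tub4 in the frame of drawer_in between -0.11 and 0.11 m and z of tub4 in the frame of drawer_in between -0.008 and 0.012 m and value of joint unit_drawer0 above 0.13 m and distance between stay_bar and stay_catch below 0.012 m and value of joint lid above 1.25 rad and distance between the grasp point and stay_grip above 0.08 m), for 0.2 s.
At the end, for the whole second after the job is handed in: every tub there is stands upright (within 8 degrees) on the top drawer's floor; the top drawer is shut to 8 mm; the lid is shut (0.04 rad) with the stay stowed, its bar on the ledge (0.12 rad); both glasses cases lie in the chest's rear bay (x of tub1 in the frame of drawer_in between -0.045 and 0.125 m and y of tub1 in the frame of drawer_in between -0.11 and 0.11 m and z of tub1 in the frame of drawer_in between -0.008 and 0.012 m and angle between each of tub1, tub2, tub3, tub4's own z axis and vertical below 0.15 rad and x of tub2 in the frame of drawer_in between -0.045 and 0.125 m and y of tub2 in the frame of drawer_in between -0.11 and 0.11 m and z of tub2 in the frame of drawer_in between -0.008 and 0.012 m and x of tub3 in the frame of drawer_in between -0.045 and 0.125 m and y of tub3 in the frame of drawer_in between -0.11 and 0.11 m and z of tub3 in the frame of drawer_in between -0.008 and 0.012 m and x of tub4 in the frame of drawer_in between -0.045 and 0.125 m and y of tub4 in the frame of drawer_in between -0.11 and 0.11 m and z of tub4 in the frame of drawer_in between -0.008 and 0.012 m and value of joint unit_drawer0 below 0.008 m and value of joint lid below 0.04 rad and value of joint stay below 0.12 rad and x of case1 in the frame of chest between 0.05 and 0.14 m and y of case1 in the frame of chest between -0.17 and 0.17 m and z of each of case1, case2 in the frame of chest below 0.05 m and x of case2 in the frame of chest between 0.05 and 0.14 m and y of case2 in the frame of chest between -0.17 and 0.17 m and linear speed of each of tub1, tub2, tub3, tub4 below 0.03 m/s); the robot touches nothing.
It fails at once if something else on the desk is moved by more than 40 mm (distance of any of bottle, phone, mug, tape_measure, radio from where it was at the start of the episode above 0.04 m).
Of tub1, tub2, tub3, tub4 only 2 to 4 are there at a start; the rules pass over those that are not, and their reading is None.
At some moment in a run one of tub1, tub2, tub3, tub4 may be knocked a few centimetres aside while the robot is not near it.
Once in a run the grip may slacken for a moment while it holds something.
It also fails if it takes over 210 s, if anything falls off the work surface, if the arm or the gripper's body presses on something with over 40 N, if the wrist force passes 120 N, or if a joint passes its speed limit or range.

## Working session

There is one attempt and no reset: what is moved stays moved. The work goes in short steps, Python scripts to look and compute and a tool call to move; the robot and the scene stay as the last step left them, time stands still between calls to the robot, and variables do not carry over. Pictures are saved under pics/ and viewed, at most 14 in all, crops included, and the job is handed in when it is done.

```bash
ls; mkdir -p pics
```

Create h.py:
```python
import numpy as np,cv2
from plant import r
from scipy.spatial.transform import Rotation as Ro
def snap(n,f,crop=None,s=1):
    d=r.snapshot(n); im=d["frame"][:,:,::-1]
    if crop: im=im[crop[1]:crop[3],crop[0]:crop[2]]
    if s!=1: im=cv2.resize(im,None,fx=s,fy=s,interpolation=cv2.INTER_CUBIC)
    cv2.imwrite("pics/"+f+".png",im); np.savez("pics/"+f+".npz",**d); return d
def K(d):
    f=200/np.tan(np.radians(float(d["fov_y"]))/2); return np.array([[f,0,float(d["cx"])],[0,f,float(d["cy"])],[0,0,1]])
def ray(d,u,v):
    p=cv2.undistortPointsIter(np.array([[[u,v]]],float),K(d),np.array([float(d["k1"]),0,0,0,0]),None,None,(3,50,1e-12))[0,0]
    R=np.array(d["R"]);return -R.T@np.array(d["t"]),R.T@np.array([p[0],p[1],1])
def onz(d,u,v,z):
    c,k=ray(d,u,v);return c+k*(z-c[2])/k[2]
def tri(l):
    A=0;b=0
    for d,u,v in l:
        c,k=ray(d,u,v);k=k/np.linalg.norm(k);P=np.eye(3)-np.outer(k,k);A=A+P;b=b+P@c
    return np.linalg.solve(A,b)
def proj(d,X):
    R=np.array(d["R"]);q=cv2.projectPoints(np.array(X,float).reshape(-1,3),cv2.Rodrigues(R)[0],np.array(d["t"],float),K(d),np.array([float(d["k1"]),0,0,0,0]))[0];return q.reshape(-1,2)
def load(f): return dict(np.load("pics/"+f+".npz"))
def pose():
    s=r.read_state();q=s["eef_rot"];return np.array(s["ee_pos"]),Ro.from_quat([q[1],q[2],q[3],q[0]]).as_matrix()
def totool(X):
    p,R=pose();return R.T@(np.array(X)-p)
```

Run:
```python
from h import *
snap("top","top0");snap("scene","scene0")
s=r.read_state();print(s["ee_pos"],s["eef_rot"],r.tcp_to_tips);print(pose()[1].round(3))
```

```text
pics
plant.py
[ 0.29202753 -0.60802025  0.25541988] [-7.78377763e-04  9.75037923e-01  2.22036894e-01 -2.45320229e-04] 0.025
[[ 0.901  0.433 -0.001]
 [ 0.433 -0.901  0.001]
 [-0.    -0.002 -1.   ]]
```

View pics/top0.png

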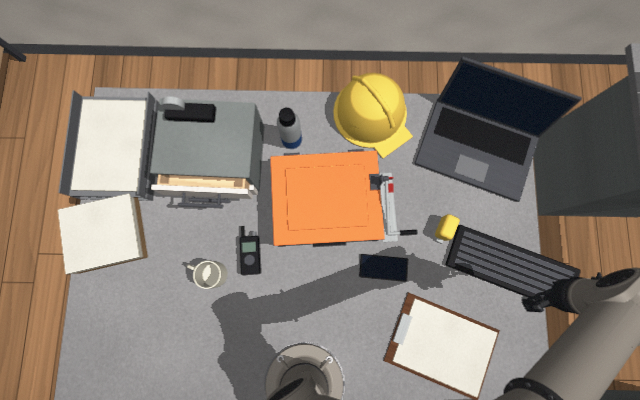

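View pics/scene0.png

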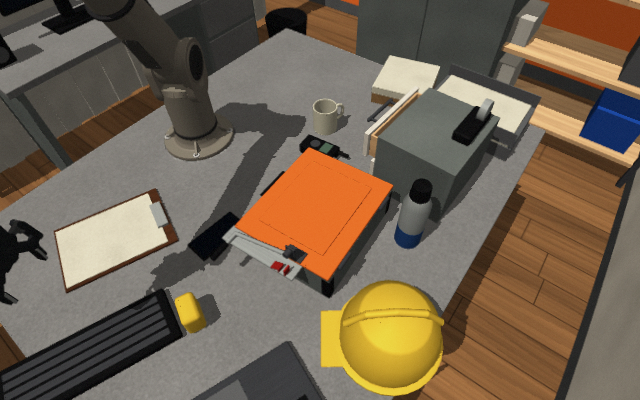

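The top view shows the unit at about (205,145) with its drawer ajar and the handle at about (198,205). The chest lid is at (327,198), and the black stay grip is near (408,232). I'll enlarge that area.

Run:
```python
from h import *
a=cv2.imread("pics/top0.png")[140:260,140:430];cv2.imwrite("pics/top0c.png",cv2.resize(a,(797,330),interpolation=cv2.INTER_CUBIC))
a=cv2.imread("pics/scene0.png")[80:300,170:430];cv2.imwrite("pics/scene0c.png",cv2.resize(a,(709,600),interpolation=cv2.INTER_CUBIC))
```

```text
(no output)
```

View pics/top0c.png

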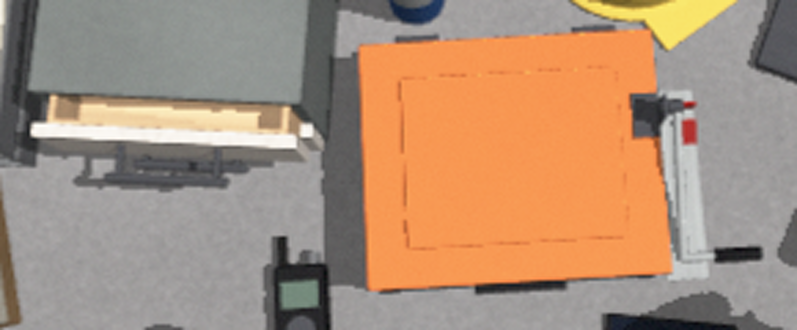

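View pics/scene0c.png

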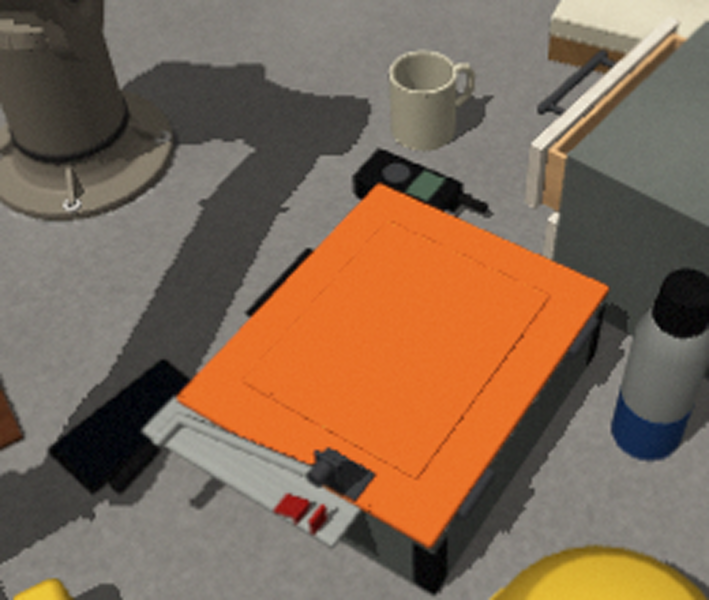

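Crop corners of the lid, top view: (360,45), (650,30), (671,273), (369,290); grip spans (716,254)–(762,252). In the scene crop the handle spans (540,108)–(607,60). Next I'll compute positions.

Run:
```python
from h import *
T=load("top0");S=load("scene0")
t=lambda u,v:(T,140+u/2.748,140+v/2.75)
s=lambda u,v:(S,170+u/2.727,80+v/2.727)
o=lambda p,z:print(onz(*p,z).round(4))
print("lid top");L=[onz(*t(*p),.1105) for p in [(360,45),(650,30),(671,273),(369,290)]];print(np.round(L,4))
print("lid scene");[o(s(*p),.1105) for p in [(608,290),(432,546),(180,401),(380,184)]]
print("grip");[o(t(*p),.105) for p in [(716,254),(762,252)]]
print("handle scene z.16");[o(s(*p),.16) for p in [(540,108),(607,60)]]
print("handle top");[o(t(*p),.16) for p in [(78,181),(228,181),(240,165)]]
print("unit top");[o(t(*p),.2) for p in [(30,92),(305,107)]];[o((T,*p),.2) for p in [(155,104),(255,103)]]
print("unit scene corner");o(s(567,155),.2)
print("drawer front top");[o(t(*p),.19) for p in [(32,135),(300,148)]];[o(s(*p),.19) for p in [(534,143),(675,28)]]
```

```text
lid top
[[ 0.6812  0.1167  0.1105]
 [ 0.7046 -0.2084  0.1105]
 [ 0.4327 -0.2289  0.1105]
 [ 0.4088  0.0961  0.1105]]
lid scene
[0.6854 0.1066 0.1105]
[ 0.7103 -0.2143  0.1105]
[ 0.4439 -0.2364  0.1105]
[0.4158 0.0891 0.1105]
grip
[ 0.4547 -0.2789  0.105 ]
[ 0.4577 -0.329   0.105 ]
handle scene z.16
[0.5139 0.2425 0.16  ]
[0.5292 0.3563 0.16  ]
handle top
[0.514  0.3997 0.16  ]
[0.5168 0.2428 0.16  ]
[0.534  0.2313 0.16  ]
unit top
[0.5993 0.4419 0.2   ]
[0.5887 0.159  0.2   ]
[0.8074 0.4495 0.2   ]
[0.8163 0.1584 0.2   ]
unit scene corner
[0.5956 0.1578 0.2   ]
drawer front top
[0.5564 0.4398 0.19  ]
[0.5477 0.1638 0.19  ]
[0.5553 0.1629 0.19  ]
[0.5772 0.4146 0.19  ]
```

Request:
jog_arm(segments=[0.04,-0.03,0,-0.17,0.08,-0.06,0.0,-0.34,0.12,-0.09,0,-0.51,0.16,-0.12,0,-0.68,0.2,-0.15,0.01,-0.85,0.24,-0.17,0.02,-1.02,0.279,-0.201,0.03,-1.196,0.279,-0.201,0.03,-1.196], finger_gap=0.5)

```text
time_s: 1.1
ee_pos: [0.4584, -0.3016, 0.2254]
eef_rot: [-0.001, 0.678, 0.735, 0.001]
force: [-0.1, -0.7, 0.7]
width: 0.499
finger_force: 0.0
```

Run:
```python
from h import *
snap("wrist","w1");print(pose()[0],pose()[1].round(3)); c=-load("w1")["R"].T@load("w1")["t"];print(c)
```

```text
[ 0.45727034 -0.30445914  0.22575283] [[-0.076  0.997 -0.001]
 [ 0.997  0.076  0.001]
 [ 0.001 -0.001 -1.   ]]
[ 0.45134535 -0.21856801  0.34189538]
```

View pics/w1.png

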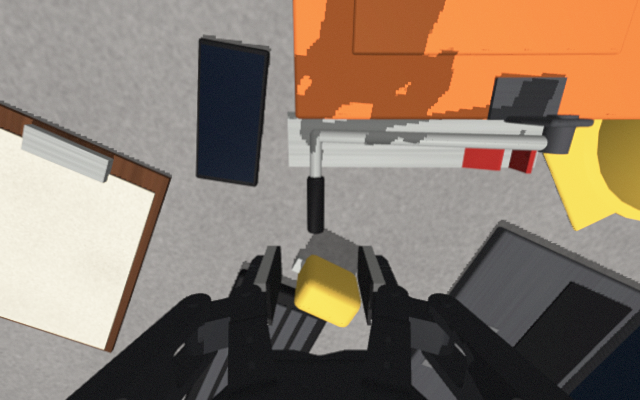

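The wrist view shows the grip from (315,178) to (317,232), the lid's front-right corner at (297,118), and the catch slot at about (507,158).

Run:
```python
from h import *
W=load("w1")
g1=onz(W,315,178,.105);g2=onz(W,316.5,232,.105);print(g1,g2,np.hypot(*(g2-g1)[:2]))
e=onz(W,297,118,.1105);e2=onz(W,640,117,.1105);print("corner",e,e2)
g=(g1+g2)/2;g[2]=.105;print("grip tool",totool(g))
c=onz(W,507,158,.115);print("catch",c, "dist catch-bar along x", np.linalg.norm((c-g1)[:2]))
yaw=.074;R=np.array([[np.cos(yaw),-np.sin(yaw)],[np.sin(yaw),np.cos(yaw)]])
print("chest from grip",g[:2]-R@[-.1237,-.238],"from corner",e[:2]-R@[-.14,-.165])
```

Create mech.py:
```python
import numpy as np
from scipy.optimize import fsolve
def bar(th,s):  # chest x,z
    a=.4636476+th; p=np.array([.135-.1118034*np.cos(a),.1005+.1118034*np.sin(a)])
    b=th-.276-s; return p+.165*np.array([-np.cos(b),np.sin(b)])
def inv(x,z,g=(1.4,1.7)): return fsolve(lambda q:bar(*q)-[x,z],g)
if __name__=="__main__":
    b0=bar(0,0);print("rel bar to stowed: (dx,dz)",b0)
    for q in [(.1,0),(.3,0),(.5,0),(.7,0),(.9,0),(1.05,0),(1.2,.3),(1.3,.6),(1.4,.9),(1.47,1.2),(1.5,1.5),(1.5,1.7)]: print(q,(bar(*q)-b0).round(4))
    for x,z in [(.02,.135),(.0335,.13),(.0335,.1055)]: q=inv(x,z);print("catch",x,z,q,(np.array([x,z])-b0).round(4))
```

```bash
python3 mech.py
```

```text
[ 0.45289743 -0.27902842  0.105     ] [ 0.45818751 -0.32940859  0.105     ] 0.05065714696638842
corner [ 0.43515114 -0.23081836  0.1105    ] [ 0.69723302 -0.20964424  0.1105    ]
grip tool [ 0.00021769 -0.00161331  0.12075446]
catch [ 0.60369435 -0.24777073  0.115     ] dist catch-bar along x 0.15400245184648031
chest from grip [ 0.56130801 -0.05772441] from corner [ 0.56256914 -0.05591937]
rel bar to stowed: (dx,dz) [-0.12375527  0.10553598]
(0.1, 0) [0.0018 0.0258]
(0.3, 0) [0.013  0.0762]
(0.5, 0) [0.0341 0.1234]
(0.7, 0) [0.0641 0.1655]
(0.9, 0) [0.1019 0.2008]
(1.05, 0) [0.1344 0.2219]
(1.2, 0.3) [0.1352 0.2027]
(1.3, 0.6) [0.1298 0.1726]
(1.4, 0.9) [0.1302 0.1387]
(1.47, 1.2) [0.1334 0.0985]
(1.5, 1.5) [0.1428 0.0533]
(1.5, 1.7) [0.1549 0.0226]
catch 0.02 0.135 [1.41014336 1.58711461] [0.1438 0.0295]
catch 0.0335 0.13 [1.54087369 1.7160979 ] [0.1573 0.0245]
catch 0.0335 0.1055 [1.35113113 1.75311672] [ 0.1573 -0.    ]
```

Request:
jog_arm(segments=[0,-0.002,0.04,0,0,-0.002,0.08,0,0,-0.002,0.114,0,0,-0.002,0.114,0], finger_gap=0.5)

```text
time_s: 1.65
ee_pos: [0.4523, -0.307, 0.1101]
eef_rot: [-0.003, 0.682, 0.732, -0.001]
force: [0.1, 0.3, -0.0]
width: 0.499
finger_force: 0.0
```

Request:
jog_arm(segments=[0,0,0,0,0,0,0,0,0,0,0,0,0,0,0,0,0,0,0,0], finger_gap=0, force=60)

```text
time_s: 2.28
ee_pos: [0.4556, -0.3076, 0.114]
eef_rot: [0.002, 0.681, 0.732, -0.0]
force: [-1.1, -0.4, 6.3]
width: 0.165
finger_force: 59.0
```

Request:
jog_arm(segments=[0,0.003,-0.024,0,0,0.008,-0.049,0,0,0.015,-0.074,0,0,0.025,-0.098,0,0,0.037,-0.121,0,0,0.051,-0.143,0,0,0.067,-0.163,0,0,0.085,-0.181,0,0,0.105,-0.198,0,0,0.125,-0.211,0,0,0.125,-0.211,0])

```text
time_s: 3.65
ee_pos: [0.5801, -0.298, 0.3243]
eef_rot: [0.001, 0.681, 0.733, -0.0]
force: [-2.6, -1.0, 0.9]
width: 0.158
finger_force: 59.8
```

Run:
```python
from h import *
print(pose()[0],r.read_state()["force"],r.read_state()["width"]);snap("scene","s2",(170,40,490,300),2.3)
```

```text
[ 0.58012487 -0.29797932  0.32433847] [-2.60980386 -1.02599386  0.92009808] 0.1580639436344071
```

View pics/s2.png

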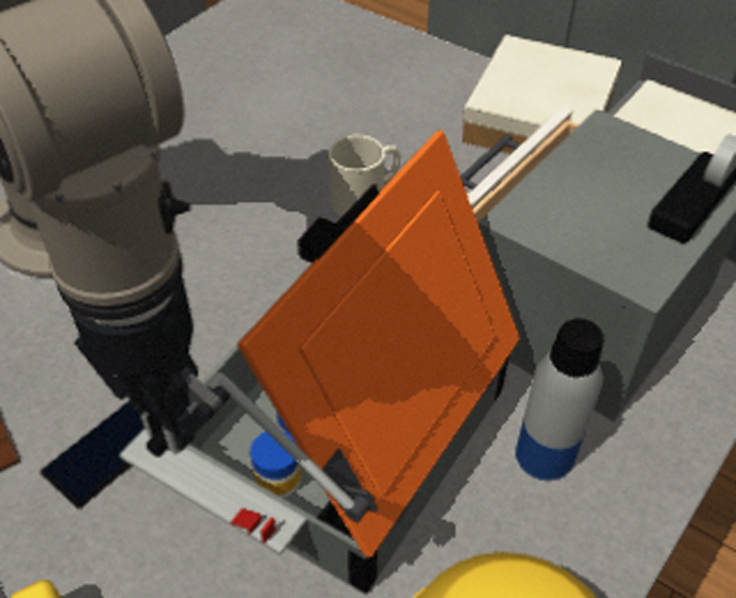

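Request:
jog_arm(segments=[0,0.010,0.008,0,0,0.006,0.030,0,0,0.005,0.052,0,0,0.005,0.072,0,0,0.008,0.092,0,0,0.010,0.1125,0,0,0.014,0.136,0,0,0.018,0.158,0,0,0.026,0.172,0,0,0.0325,0.1835,0,0,0.0325,0.1865,0,0,0.0325,0.1865,0])

```text
time_s: 5.2
ee_pos: [0.613, -0.2953, 0.1369]
eef_rot: [0.001, 0.681, 0.733, 0.0]
force: [2.9, -4.2, 1.8]
width: 0.164
finger_force: 73.5
```

Run:
```python
from h import *
print(pose()[0],r.read_state()["force"],r.read_state()["width"]);snap("scene","s3",(220,140,420,300),4)
```

```text
[ 0.61295459 -0.29528248  0.13688003] [ 2.93392214 -4.20861282  1.84267366] 0.16410363471642425
```

View pics/s3.png

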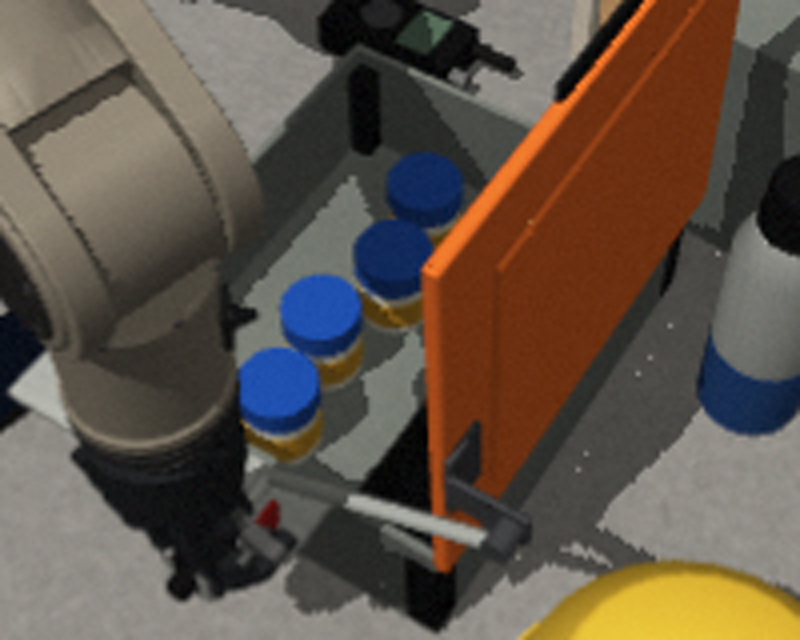

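All four tubs are visible, the lid is past 1.4 rad, and the bar is just above the red catch. Next I'll lower it into the slot.

Request:
jog_arm(segments=[0,0,0.006,0,0,0,0.012,0,0,0,0.018,0,0,0,0.0235,0,0,0,0.0235,0,0,0,0.0235,0])

```text
time_s: 6.0
ee_pos: [0.6113, -0.2954, 0.1124]
eef_rot: [-0.0, 0.681, 0.732, -0.0]
force: [1.5, -4.9, -1.5]
width: 0.157
finger_force: 76.4
```

Run:
```python
from h import *
print(pose()[0],r.read_state()["force"],r.read_state()["width"])
```

```text
[ 0.61131049 -0.29541077  0.11235122] [ 1.49322187 -4.94096272 -1.50370076] 0.15702934091304252
```

Request:
jog_arm(segments=[0,0,0,0,0,0,0,0,0,0,0,0], finger_gap=0.45)

```text
time_s: 6.38
ee_pos: [0.6114, -0.2941, 0.1128]
eef_rot: [-0.001, 0.681, 0.733, 0.0]
force: [0.1, -0.1, -0.5]
width: 0.449
finger_force: 0.0
```

Request:
jog_arm(segments=[0,0,-0.04,0,0,0,-0.09,0,0,0,-0.15,0,-0.06,0,-0.2,0])

```text
time_s: 6.88
ee_pos: [0.6176, -0.338, 0.3073]
eef_rot: [0.001, 0.678, 0.735, 0.002]
force: [1.6, -0.5, 0.1]
width: 0.445
finger_force: 0.0
```

Run:
```python
from h import *
print(pose()[0],r.read_state()["force"],r.read_state()["width"]);snap("wrist","w2")
```

```text
[ 0.61763833 -0.33797361  0.30733379] [ 1.57448165 -0.54170652  0.05084059] 0.44464847462366314
```

View pics/w2.png

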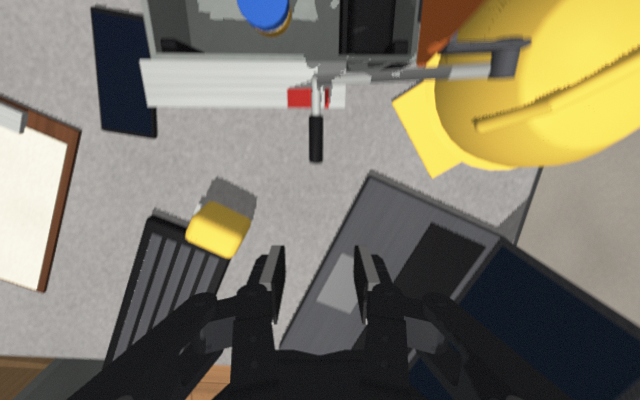

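The bar sits in the slot between the red blocks at (318,95), with the grip free. On to the drawer handle.

Request:
jog_arm(segments=[0.03,-0.05,0,0,0.08,-0.1,0,0,0.14,-0.13,0,0,0.2,-0.13,0,0,0.26,-0.13,0,0,0.32,-0.12,0,0,0.38,-0.11,0,0,0.44,-0.1,0,0,0.5,-0.08,0,0.04,0.56,-0.065,0,0.08,0.62,-0.055,0.0,0.12,0.642,-0.05,0.01,0.12])

```text
time_s: 8.43
ee_pos: [0.5173, 0.2986, 0.2936]
eef_rot: [-0.001, 0.722, 0.692, 0.001]
force: [0.8, -0.4, -0.6]
width: 0.446
finger_force: 0.0
```

Request:
jog_arm(segments=[0,0,0,0,0,0,0,0], finger_gap=0.38)

```text
time_s: 8.68
ee_pos: [0.5187, 0.2923, 0.2931]
eef_rot: [0.0, 0.724, 0.69, -0.001]
force: [0.0, 0.6, 0.3]
width: 0.378
finger_force: 0.0
```

Run:
```python
from h import *
print(pose()[0],pose()[1].round(3));snap("wrist","w3")
```

```text
[0.51872651 0.29225845 0.29308523] [[ 0.048  0.999 -0.   ]
 [ 0.999 -0.048 -0.001]
 [-0.001 -0.    -1.   ]]
```

View pics/w3.png

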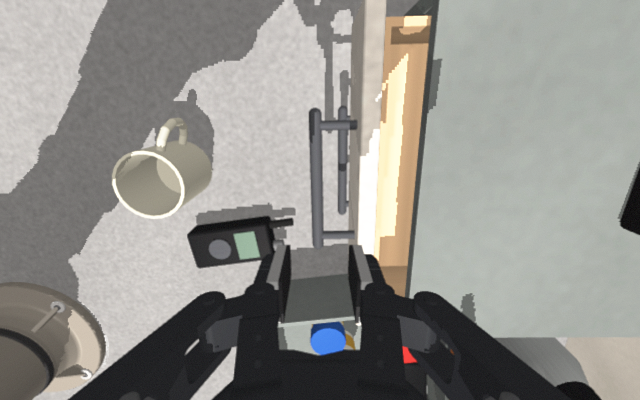

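The wrist view shows the handle from (316,110) to (319,247) and the unit's front top edge running from (438,0) to (410,300).

Run:
```python
from h import *
W=load("w3")
a=onz(W,316,110,.16);b=onz(W,319,247,.16);print(a,b,np.linalg.norm(a-b));m=(a+b)/2;print(m,totool(m))
p=onz(W,438,5,.2);q=onz(W,410,300,.2);print("unit edge",p,q,"yaw",-(p-q)[0]/(p-q)[1], "handle yaw",-(a-b)[0]/(a-b)[1])
```

```text
[0.51974697 0.36974727 0.16      ] [0.51610712 0.24191639 0.16      ] 0.12788268799751334
[0.51792704 0.30583183 0.16      ] [ 0.0139878  -0.00180013  0.13337479]
unit edge [0.59933497 0.42900115 0.2       ] [0.5944969  0.20761394 0.2       ] yaw -0.021853444670625312 handle yaw -0.02847392591236068
```

Request:
jog_arm(segments=[0.014,-0.002,0.04,-0.02,0.014,-0.002,0.09,-0.02,0.014,-0.002,0.125,-0.02,0.014,-0.002,0.127,-0.02,0.014,-0.002,0.127,-0.02])

```text
time_s: 9.35
ee_pos: [0.522, 0.306, 0.1706]
eef_rot: [0.003, 0.718, 0.696, 0.004]
force: [0.7, -5.1, 18.5]
width: 0.382
finger_force: 7.8
```

Request:
jog_arm(segments=[0,0,0,0,0,0,0,0,0,0,0,0,0,0,0,0], finger_gap=0, force=50)

```text
time_s: 9.85
ee_pos: [0.5188, 0.3062, 0.1679]
eef_rot: [0.001, 0.717, 0.697, 0.001]
force: [0.2, -3.3, 10.5]
width: 0.112
finger_force: 48.8
```

Request:
jog_arm(segments=[0,-0.01,-0.003,0,0,-0.03,-0.003,0,0,-0.05,-0.003,0,0,-0.07,-0.003,0,0,-0.085,-0.003,0,0,-0.095,-0.003,0,0,-0.1,-0.003,0])

```text
time_s: 10.72
ee_pos: [0.4161, 0.3092, 0.1682]
eef_rot: [0.0, 0.717, 0.698, -0.002]
force: [2.0, 0.6, -21.5]
width: 0.107
finger_force: 48.4
```

Request:
jog_arm(segments=[0,-0.008,0,0,0,-0.016,0,0,0,-0.021,0,0,0,-0.021,0,0])

```text
time_s: 11.22
ee_pos: [0.3945, 0.3098, 0.1682]
eef_rot: [-0.0, 0.716, 0.698, -0.002]
force: [-1.0, -1.4, -24.2]
width: 0.107
finger_force: 48.5
```

Request:
jog_arm(segments=[0,-0.006,0.0015,0,0,-0.012,0.0015,0,0,-0.012,0.0015,0])

```text
time_s: 11.6
ee_pos: [0.3836, 0.3102, 0.1681]
eef_rot: [0.001, 0.717, 0.697, -0.001]
force: [-1.0, -5.9, -13.5]
width: 0.105
finger_force: 49.6
```

Request:
jog_arm(segments=[0,-0.006,0,0,0,-0.012,0,0,0,-0.012,0,0])

```text
time_s: 11.98
ee_pos: [0.3807, 0.3102, 0.1684]
eef_rot: [0.003, 0.718, 0.696, 0.005]
force: [28.8, -1.6, -39.1]
width: 0.102
finger_force: 48.7
```

Request:
jog_arm(segments=[0,0.008,0,0,0,0.008,0,0])

```text
time_s: 12.22
ee_pos: [0.381, 0.3103, 0.1681]
eef_rot: [0.001, 0.717, 0.697, -0.001]
force: [5.3, -6.3, -15.6]
width: 0.104
finger_force: 51.0
```

Request:
jog_arm(segments=[0,0,0,0,0,0,0,0,0,0,0,0], finger_gap=0.35)

```text
time_s: 12.6
ee_pos: [0.3811, 0.314, 0.1698]
eef_rot: [-0.0, 0.716, 0.698, 0.003]
force: [-0.9, 2.7, 6.0]
width: 0.349
finger_force: 2.5
```

Request:
jog_arm(segments=[0,0,-0.04,0,0,0,-0.09,0,0,0.02,-0.13,0,-0.05,0.05,-0.15,0,-0.1,0.08,-0.15,0,-0.1,0.08,-0.15,0], finger_gap=1)

```text
time_s: 13.35
ee_pos: [0.4603, 0.2049, 0.3183]
eef_rot: [0.001, 0.72, 0.694, 0.0]
force: [-1.2, 0.6, 0.6]
width: 1.0
finger_force: 0.0
```

Run:
```python
from h import *
print(pose()[0]);snap("wrist","w4")
```

```text
[0.46030186 0.20490091 0.31826262]
```

View pics/w4.png

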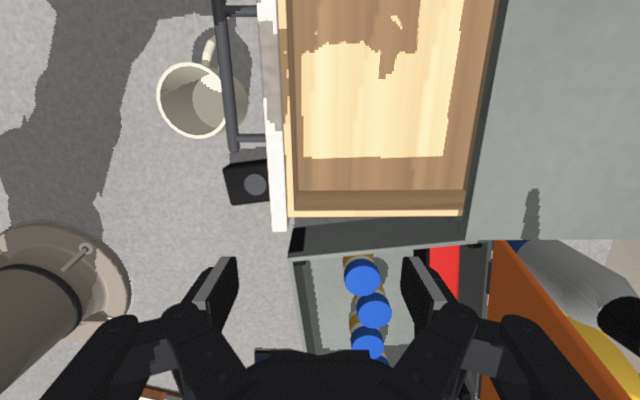

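The drawer is fully out, with its inside front edge at about u=290 and its right wall at about v=212. Next I'll look at the tubs from above the chest.

Request:
jog_arm(segments=[-0.06,0.01,0,0,-0.12,0.02,0,0,-0.18,0.03,0,0,-0.24,0.035,0,-0.1,-0.265,0.035,0,-0.1,-0.265,0.035,0,-0.1])

```text
time_s: 14.15
ee_pos: [0.4855, -0.0568, 0.3179]
eef_rot: [0.0, 0.681, 0.732, 0.0]
force: [-0.1, 0.9, 1.2]
width: 1.003
finger_force: 0.0
```

Run:
```python
from h import *
W=load("w4")
for u,v in [(287,10),(291,214),(462,210),(462,192)]: print(onz(W,u,v,.181))
print("front out",onz(W,260,10,.181))
print(pose()[0]);d=snap("wrist","w5")
f=d["frame"];h=cv2.cvtColor(f,cv2.COLOR_RGB2HSV);m=((h[:,:,0]>100)&(h[:,:,0]<125)&(h[:,:,1]>150)&(h[:,:,2]>60)).astype(np.uint8)
n,l,s,c=cv2.connectedComponentsWithStats(m)
for i in range(1,n):
    if s[i,4]>150: print(s[i],c[i].round(1),onz(d,*c[i],.072).round(4))
```

```text
[0.44136863 0.35515106 0.181     ]
[0.43304858 0.18856803 0.181     ]
[0.59544554 0.18681508 0.181     ]
[0.593176   0.20478499 0.181     ]
front out [0.42088952 0.35580018 0.181     ]
[ 0.48552216 -0.05684237  0.31786   ]
[ 331   74   44   47 1623] [352.3  96.8] [0.5187 0.0356 0.072 ]
[ 342  129   41   42 1377] [361.8 149.3] [ 0.5375 -0.0254  0.072 ]
[ 330  178   39   39 1208] [349.1 197. ] [ 0.5282 -0.0897  0.072 ]
[ 337  220   38   38 1135] [354.8 238.7] [ 0.5427 -0.1506  0.072 ]
```

View pics/w5.png

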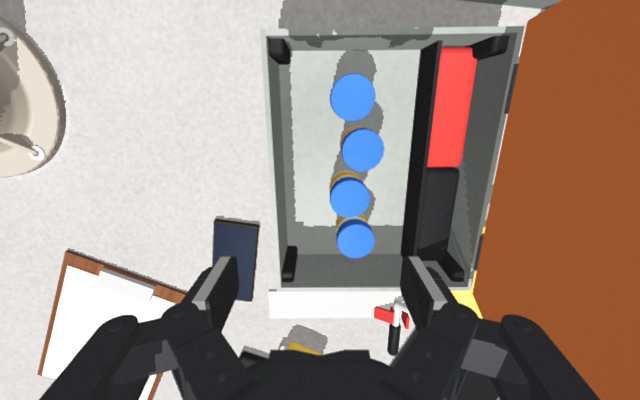

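Add to h.py:
```python
def tubs(name="wrist",zt=.074,amin=150):
    d=r.snapshot(name);h=cv2.cvtColor(d["frame"],cv2.COLOR_RGB2HSV);m=((h[:,:,0]>100)&(h[:,:,0]<125)&(h[:,:,1]>150)&(h[:,:,2]>60)).astype(np.uint8)
    n,l,s,c=cv2.connectedComponentsWithStats(m)
    for i in range(1,n):
        if s[i,4]>amin:
            X=onz(d,*c[i],zt);print(s[i],X.round(4),"tool",totool([X[0],X[1],.064]).round(4))
    S=r.read_state();print("tcp",pose()[0].round(4),"tool y angle",np.arctan2(*pose()[1][[1,0],1]).round(3),"w",round(S["width"],3),"F",np.round(S["force"],1))
```

```text
(no output)
```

Request:
jog_arm(segments=[0.045,0.02,0.03,0,0.088,0.039,0.08,0,0.088,0.039,0.11,0,0.088,0.039,0.11,0], finger_gap=1)

```text
time_s: 14.7
ee_pos: [0.516, 0.0372, 0.2059]
eef_rot: [-0.002, 0.679, 0.734, -0.001]
force: [0.1, -0.2, 1.2]
width: 0.997
finger_force: 0.0
```

```bash
python3 -c "
from h import *
tubs()"
```

```text
[ 295  170   57   57 2513] [0.5189 0.0382 0.074 ] tool [0.0017 0.002  0.1437]
[ 299  230   65  126 5028] [ 0.5343 -0.0617  0.074 ] tool [-0.0991  0.0097  0.1436]
tcp [0.5173 0.0363 0.2077] tool y angle 0.077 w 1.003 F [ 0.1 -0.2  0.4]
```

Request:
jog_arm(segments=[0.001,0.002,0.05,0,0.001,0.002,0.1,0,0.001,0.002,0.135,0,0.001,0.002,0.142,0,0.001,0.002,0.142,0])

```text
time_s: 15.38
ee_pos: [0.5211, 0.0355, 0.0674]
eef_rot: [0.001, 0.681, 0.732, 0.001]
force: [-0.2, 1.0, 1.0]
width: 1.002
finger_force: 0.0
```

Request:
jog_arm(segments=[0,0,0,0,0,0,0,0,0,0,0,0,0,0,0,0,0,0,0,0], finger_gap=0, force=40)

```text
time_s: 16.0
ee_pos: [0.5209, 0.0352, 0.0675]
eef_rot: [0.001, 0.681, 0.732, 0.001]
force: [-1.3, -0.9, 7.6]
width: 0.625
finger_force: 40.7
```

Request:
jog_arm(segments=[0,0,-0.03,0,0,0,-0.09,0,0,0,-0.15,0,0,0,-0.2,0,0,0,-0.22,0,0,0,-0.22,0])

```text
time_s: 16.75
ee_pos: [0.5206, 0.0353, 0.2879]
eef_rot: [0.002, 0.681, 0.732, 0.001]
force: [0.6, 0.7, -2.8]
width: 0.621
finger_force: 42.5
```

```bash
python3 -c "
from h import *
tubs();print(totool([.534,.387,.30]))"
```

```text
[  262   225   115   114 10212] [ 0.5323 -0.1118  0.074 ] tool [-0.1473  0.0015  0.2222]
tcp [0.5198 0.0351 0.2862] tool y angle 0.073 w 0.616 F [-1.2  0.2 -1. ]
[ 0.34994793  0.03980585 -0.01396159]
```

Request:
jog_arm(segments=[0.05,0,0,0,0.1,0.01,0,0,0.15,0.015,0,0.02,0.2,0.02,0,0.04,0.25,0.03,0,0.06,0.3,0.035,0,0.08,0.34,0.04,0,0.098,0.35,0.04,0,0.098,0.35,0.04,0,0.098])

```text
time_s: 17.92
ee_pos: [0.5335, 0.3869, 0.2841]
eef_rot: [-0.0, 0.715, 0.699, -0.001]
force: [0.2, -1.3, -1.8]
width: 0.619
finger_force: 42.5
```

```bash
python3 -c "
from h import *
print(pose()[0],r.read_state()['width'],totool([.534,.387,.1715]))"
```

```text
[0.5335108  0.38690695 0.28409271] 0.6190899987243129 [0.00030965 0.00072766 0.11259103]
```

Request:
jog_arm(segments=[0,0,0.04,0,0,0,0.08,0,0,0,0.105,0,0,0,0.112,0,0,0,0.114,0,0,0,0.114,0])

```text
time_s: 18.68
ee_pos: [0.5349, 0.3872, 0.173]
eef_rot: [0.0, 0.716, 0.698, 0.001]
force: [0.3, 0.2, 0.2]
width: 0.622
finger_force: 42.5
```

Request:
jog_arm(segments=[0,0,0.002,0,0,0,0.003,0,0,0,0.003,0])

```text
time_s: 19.05
ee_pos: [0.5345, 0.3874, 0.1696]
eef_rot: [0.0, 0.716, 0.698, 0.001]
force: [-1.1, -0.6, 3.3]
width: 0.621
finger_force: 43.1
```

Request:
jog_arm(segments=[0,0,0,0,0,0,0,0], finger_gap=0.8)

```text
time_s: 19.3
ee_pos: [0.533, 0.3874, 0.1684]
eef_rot: [-0.0, 0.716, 0.699, -0.001]
force: [-4.2, -0.6, 1.5]
width: 0.803
finger_force: 0.0
```

Request:
jog_arm(segments=[0,0,-0.04,0,0,0,-0.08,0,-0.05,0,-0.12,0,-0.1,0,-0.12,-0.02,-0.16,0,-0.12,-0.04,-0.22,0,-0.12,-0.06,-0.28,0,-0.12,-0.08,-0.34,0,-0.12,-0.098,-0.4,0,-0.12,-0.098,-0.411,-0.006,-0.1,-0.098,-0.411,-0.006,-0.08,-0.098,-0.411,-0.006,-0.08,-0.098])

```text
time_s: 20.8
ee_pos: [0.5173, -0.0241, 0.2478]
eef_rot: [-0.001, 0.681, 0.732, -0.001]
force: [-0.1, 0.1, 0.1]
width: 0.797
finger_force: 0.0
```

```bash
python3 -c "
from h import *
tubs();snap('scene','s4')"
```

```text
[ 315  163   49   49 1891] [ 0.5376 -0.0238  0.074 ] tool [-0.0017  0.0196  0.1848]
[ 303  217   53   92 3265] [ 0.5352 -0.1153  0.074 ] tool [-0.0927  0.0106  0.1848]
tcp [ 0.518  -0.0236  0.2488] tool y angle 0.073 w 0.802 F [-0.  -0.1  0.1]
```

View pics/s4.png

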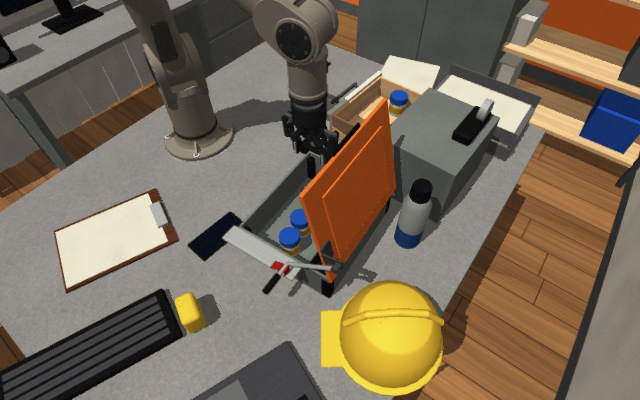

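The first tub stands in the drawer at (398,98), and the lid is propped. Next is tub 2.

Request:
jog_arm(segments=[0,0.01,0.03,0,-0.001,0.0195,0.08,0,-0.001,0.0195,0.13,0,-0.001,0.0195,0.17,0,-0.001,0.0195,0.181,0,-0.001,0.0195,0.181,0], finger_gap=1)

```text
time_s: 21.65
ee_pos: [0.5383, -0.0228, 0.0685]
eef_rot: [0.0, 0.681, 0.733, 0.0]
force: [-0.5, 0.2, 0.4]
width: 1.004
finger_force: 0.0
```

Request:
jog_arm(segments=[0,0,0,0,0,0,0,0,0,0,0,0,0,0,0,0,0,0,0,0], finger_gap=0, force=40)

```text
time_s: 22.28
ee_pos: [0.5387, -0.0232, 0.0696]
eef_rot: [0.001, 0.681, 0.732, 0.001]
force: [-0.9, -0.5, 7.2]
width: 0.622
finger_force: 41.0
```

Request:
jog_arm(segments=[0,0,-0.03,0,0,0,-0.09,0,0,0,-0.15,0,0,0,-0.2,0,0,0,-0.22,0,0,0,-0.22,0])

```text
time_s: 23.02
ee_pos: [0.5383, -0.0231, 0.2901]
eef_rot: [0.002, 0.681, 0.732, 0.001]
force: [1.4, 0.4, -1.1]
width: 0.622
finger_force: 42.6
```

```bash
python3 -c "
from h import *
tubs();print(totool([.501,.333,.288]))"
```

```text
[ 264  229  112  111 9696] [ 0.5504 -0.1766  0.074 ] tool [-0.1537  0.0016  0.2244]
tcp [ 0.5374 -0.0232  0.2883] tool y angle 0.073 w 0.621 F [-0.5  0.3 -0.9]
[ 3.57929318e-01 -1.03516887e-02  3.72185411e-05]
```

Request:
jog_arm(segments=[0.05,-0.01,0,0,0.1,-0.02,0,0,0.15,-0.02,0,0.02,0.2,-0.02,0,0.04,0.25,-0.02,0,0.06,0.3,-0.015,0,0.08,0.34,-0.01,0,0.098,0.358,-0.01,0,0.098,0.358,-0.01,0,0.098])

```text
time_s: 24.2
ee_pos: [0.5004, 0.3336, 0.2866]
eef_rot: [-0.0, 0.715, 0.699, -0.001]
force: [0.0, -1.0, -1.1]
width: 0.622
finger_force: 42.6
```

```bash
python3 -c "
from h import *
print(pose()[0],r.read_state()['width'],totool([.501,.333,.1725]))"
```

```text
[0.50043993 0.33358063 0.28656057] 0.6221805084414169 [-0.00045718  0.00080719  0.11405965]
```

Request:
jog_arm(segments=[0,0,0.04,0,0,0,0.08,0,0,0,0.105,0,0,0,0.112,0,0,0,0.114,0,0,0,0.116,0,0,0,0.116,0])

```text
time_s: 25.08
ee_pos: [0.5018, 0.3334, 0.1726]
eef_rot: [0.0, 0.716, 0.698, 0.001]
force: [0.2, -0.1, -0.9]
width: 0.618
finger_force: 42.6
```

Request:
jog_arm(segments=[0,0,0.002,0,0,0,0.003,0,0,0,0.003,0])

```text
time_s: 25.45
ee_pos: [0.5031, 0.3336, 0.1716]
eef_rot: [0.001, 0.716, 0.698, 0.002]
force: [-1.4, -3.8, 12.7]
width: 0.619
finger_force: 44.3
```

Request:
jog_arm(segments=[0,0,0,0,0,0,0,0], finger_gap=0.8)

```text
time_s: 25.7
ee_pos: [0.5014, 0.3333, 0.1689]
eef_rot: [-0.0, 0.716, 0.698, 0.0]
force: [1.0, 0.5, 0.2]
width: 0.801
finger_force: 0.0
```

Request:
jog_arm(segments=[0,0,-0.04,0,0,0,-0.08,0,-0.05,0,-0.12,0,-0.1,0,-0.12,-0.02,-0.16,0,-0.12,-0.04,-0.22,0,-0.12,-0.06,-0.28,0,-0.12,-0.08,-0.34,0.01,-0.12,-0.098,-0.4,0.01,-0.12,-0.098,-0.423,0.016,-0.1,-0.098,-0.423,0.016,-0.08,-0.098,-0.423,0.016,-0.08,-0.098])

```text
time_s: 27.2
ee_pos: [0.5057, -0.0893, 0.2469]
eef_rot: [-0.002, 0.68, 0.733, -0.001]
force: [0.3, 0.4, -0.0]
width: 0.799
finger_force: 0.0
```

```bash
python3 -c "
from h import *
tubs();tubs('top',.175,30)"
```

```text
[ 317  164   49   50 1921] [ 0.5282 -0.0898  0.074 ] tool [-0.0026  0.0219  0.184 ]
[ 326  217   47   48 1760] [ 0.5426 -0.1497  0.074 ] tool [-0.0635  0.0318  0.1839]
tcp [ 0.5065 -0.089   0.2481] tool y angle 0.075 w 0.798 F [0.4 0.5 0.4]
[163 189  20  18 280] [0.5354 0.3857 0.175 ] tool [0.4711 0.0639 0.1852]
[182 201  19  18 273] [0.5028 0.3293 0.175 ] tool [0.4173 0.0272 0.1851]
tcp [ 0.507  -0.0889  0.2488] tool y angle 0.075 w 0.797 F [ 0.7  0.5 -0.4]
```

Tubs 1 and 2 are placed. Next is tub 3.

Request:
jog_arm(segments=[0,0.01,0.03,0,-0.002,0.0215,0.08,0,-0.002,0.0215,0.13,0,-0.002,0.0215,0.17,0,-0.002,0.0215,0.180,0,-0.002,0.0215,0.180,0], finger_gap=1)

```text
time_s: 28.05
ee_pos: [0.5292, -0.09, 0.0696]
eef_rot: [0.0, 0.681, 0.733, 0.0]
force: [0.4, 0.3, -0.0]
width: 0.998
finger_force: 0.0
```

Request:
jog_arm(segments=[0,0,0,0,0,0,0,0,0,0,0,0,0,0,0,0,0,0,0,0], finger_gap=0, force=40)

```text
time_s: 28.68
ee_pos: [0.5296, -0.0907, 0.0706]
eef_rot: [0.001, 0.681, 0.732, 0.001]
force: [-0.9, -0.3, 6.7]
width: 0.62
finger_force: 41.0
```

Request:
jog_arm(segments=[0,0,-0.03,0,0,0,-0.09,0,0,0,-0.15,0,0,0,-0.2,0,0,0,-0.22,0,0,0,-0.22,0])

```text
time_s: 29.42
ee_pos: [0.5292, -0.0906, 0.2911]
eef_rot: [0.002, 0.681, 0.732, 0.001]
force: [0.0, -0.7, -1.1]
width: 0.617
finger_force: 42.5
```

```bash
python3 -c "
from h import *
tubs();print(totool([.531,.277,.288]))"
```

```text
[ 264  225  111  112 9631] [ 0.541  -0.2388  0.074 ] tool [-0.1485  0.0016  0.2255]
tcp [ 0.5283 -0.0906  0.2893] tool y angle 0.073 w 0.618 F [ 0.3 -0.6 -1.1]
[0.36644717 0.02941858 0.00103547]
```

Request:
jog_arm(segments=[0.05,-0.01,0,0,0.1,-0.02,0,0,0.15,-0.02,0,0.02,0.2,-0.01,0,0.04,0.25,0.01,0,0.06,0.3,0.02,0,0.08,0.34,0.029,0,0.098,0.366,0.029,0,0.098,0.366,0.029,0,0.098])

```text
time_s: 30.6
ee_pos: [0.5289, 0.2789, 0.2869]
eef_rot: [-0.001, 0.714, 0.7, -0.001]
force: [-0.6, -0.4, -1.3]
width: 0.62
finger_force: 42.5
```

Request:
jog_arm(segments=[0,0,0.04,0,0,0,0.08,0,0,0,0.105,0,0,0,0.112,0,0,0,0.114,0,0,0,0.116,0,0,0,0.117,0,0,0,0.117,0])

```text
time_s: 31.6
ee_pos: [0.5311, 0.2769, 0.1727]
eef_rot: [0.0, 0.716, 0.698, 0.001]
force: [0.1, -0.8, 2.7]
width: 0.617
finger_force: 42.9
```

```bash
python3 -c "
from h import *
print(pose()[0],r.read_state()['force'],totool([.531,.277,.1725]))"
```

```text
[0.53109899 0.27688061 0.17270367] [ 0.10488424 -0.75735347  2.69120647] [ 0.00011676 -0.00010225  0.00020359]
```

Request:
jog_arm(segments=[0,0,0.001,0,0,0,0.001,0], finger_gap=0.8)

```text
time_s: 31.85
ee_pos: [0.5306, 0.2766, 0.1708]
eef_rot: [-0.0, 0.716, 0.698, 0.0]
force: [-0.3, -0.0, 0.2]
width: 0.803
finger_force: 0.0
```

Request:
jog_arm(segments=[0,0,-0.04,0,0,0,-0.08,0,-0.05,0,-0.12,0,-0.1,-0.02,-0.12,-0.02,-0.16,-0.03,-0.12,-0.04,-0.22,-0.03,-0.12,-0.06,-0.28,-0.03,-0.12,-0.08,-0.34,-0.03,-0.12,-0.098,-0.4,-0.02,-0.11,-0.098,-0.425,-0.01,-0.1,-0.098,-0.425,-0.01,-0.08,-0.098,-0.425,-0.01,-0.08,-0.098])

```text
time_s: 33.35
ee_pos: [0.5092, -0.1472, 0.2493]
eef_rot: [-0.002, 0.681, 0.733, -0.0]
force: [-0.8, -0.5, -0.5]
width: 0.798
finger_force: 0.0
```

```bash
python3 -c "
from h import *
tubs();tubs('top',.175,30)"
```

```text
[ 327  168   49   50 1919] [ 0.5428 -0.1517  0.074 ] tool [-0.0075  0.0327  0.1864]
tcp [ 0.5099 -0.1469  0.2504] tool y angle 0.075 w 0.8 F [-0.3  0.6  0.1]
[163 189  20  18 279] [0.5356 0.3857 0.175 ] tool [0.5291 0.065  0.1874]
[202 191  19  18 264] [0.5309 0.2743 0.175 ] tool [0.4184 0.052  0.1873]
[182 201  19  18 273] [0.503  0.3293 0.175 ] tool [0.4753 0.0282 0.1874]
tcp [ 0.5103 -0.1469  0.2511] tool y angle 0.075 w 0.805 F [ 0.8 -0.8  0.2]
```

Request:
jog_arm(segments=[0,0.015,0.03,0,-0.007,0.0325,0.08,0,-0.007,0.0325,0.13,0,-0.007,0.0325,0.17,0,-0.007,0.0325,0.182,0,-0.007,0.0325,0.182,0], finger_gap=1)

```text
time_s: 34.2
ee_pos: [0.5436, -0.1521, 0.0695]
eef_rot: [0.0, 0.681, 0.733, 0.0]
force: [0.9, 0.9, 0.1]
width: 1.003
finger_force: 0.0
```

Request:
jog_arm(segments=[0,0,0,0,0,0,0,0,0,0,0,0,0,0,0,0,0,0,0,0], finger_gap=0, force=40)

```text
time_s: 34.83
ee_pos: [0.544, -0.1529, 0.0707]
eef_rot: [0.001, 0.681, 0.732, 0.001]
force: [-0.0, -0.2, 6.9]
width: 0.619
finger_force: 41.1
```

Request:
jog_arm(segments=[0,0,-0.03,0,0,0,-0.09,0,0,0,-0.15,0,0,0,-0.2,0,0,0,-0.22,0,0,0,-0.22,0])

```text
time_s: 35.58
ee_pos: [0.5436, -0.1527, 0.2911]
eef_rot: [0.002, 0.681, 0.732, 0.001]
force: [0.1, 0.8, -2.2]
width: 0.617
finger_force: 42.9
```

```bash
python3 -c "
from h import *
tubs();print(totool([.498,.223,.288]))"
```

```text
[ 264  225  111  111 9596] [ 0.5553 -0.3     0.074 ] tool [-0.1477  0.0016  0.2254]
tcp [ 0.5428 -0.1527  0.2893] tool y angle 0.073 w 0.621 F [-1.3  0.7 -2.3]
[ 0.37795731 -0.01734298  0.00090636]
```

Request:
jog_arm(segments=[0.05,-0.02,0,0,0.1,-0.03,0,0,0.15,-0.03,0,0.02,0.2,-0.03,0,0.04,0.25,-0.03,0,0.06,0.3,-0.025,0,0.08,0.35,-0.017,0,0.098,0.378,-0.017,0,0.098,0.378,-0.017,0,0.098])

```text
time_s: 36.75
ee_pos: [0.4967, 0.2256, 0.2872]
eef_rot: [-0.001, 0.714, 0.7, -0.001]
force: [-0.0, -0.2, -1.9]
width: 0.616
finger_force: 43.0
```

Request:
jog_arm(segments=[0,0,0.04,0,0,0,0.08,0,0,0,0.105,0,0,0,0.112,0,0,0,0.114,0,0,0,0.116,0,0,0,0.117,0,0,0,0.117,0])

```text
time_s: 37.75
ee_pos: [0.499, 0.2234, 0.1728]
eef_rot: [0.0, 0.716, 0.698, 0.001]
force: [-1.8, -0.5, 3.9]
width: 0.624
finger_force: 43.5
```

```bash
python3 -c "
from h import *
print(pose()[0],r.read_state()['force'],totool([.498,.223,.1725]))"
```

```text
[0.49897653 0.22335109 0.17278147] [-1.76994599 -0.50751965  3.85448917] [-0.00037559 -0.00096787  0.00027973]
```

Request:
jog_arm(segments=[0,0,0.001,0,0,0,0.001,0], finger_gap=0.8)

```text
time_s: 38.0
ee_pos: [0.4984, 0.2232, 0.1708]
eef_rot: [-0.0, 0.716, 0.698, 0.0]
force: [0.3, -0.2, -0.3]
width: 0.8
finger_force: 0.0
```

Request:
jog_arm(segments=[0,0,-0.04,0,0,0,-0.08,0,0,0,-0.12,0,0.02,-0.04,-0.12,0,0.06,-0.08,-0.12,0,0.09,-0.118,-0.12,0,0.09,-0.118,-0.12,0,0.09,-0.118,-0.12,0])

```text
time_s: 39.0
ee_pos: [0.3831, 0.3157, 0.2908]
eef_rot: [0.0, 0.716, 0.698, -0.0]
force: [-0.5, -0.3, -0.8]
width: 0.798
finger_force: 0.0
```

```bash
python3 -c "
from h import *
tubs('top',.175,30);snap('wrist','w6');print(totool([.381,.310,.1675]))"
```

```text
[163 189  19  18 278] [0.5355 0.3858 0.175 ] tool [0.0747 0.15   0.2266]
[202 191  19  18 267] [0.531  0.2741 0.175 ] tool [-0.0371  0.1483  0.2267]
[182 201  19  18 274] [0.5032 0.3291 0.175 ] tool [0.0171 0.1192 0.2266]
[220 203  19  18 273] [0.4988 0.2212 0.175 ] tool [-0.0908  0.1176  0.2267]
tcp [0.3836 0.3152 0.2906] tool y angle -0.027 w 0.801 F [ 0.4 -0.4 -0.4]
[-0.00504329 -0.0026365   0.12306328]
```

View pics/w6.png

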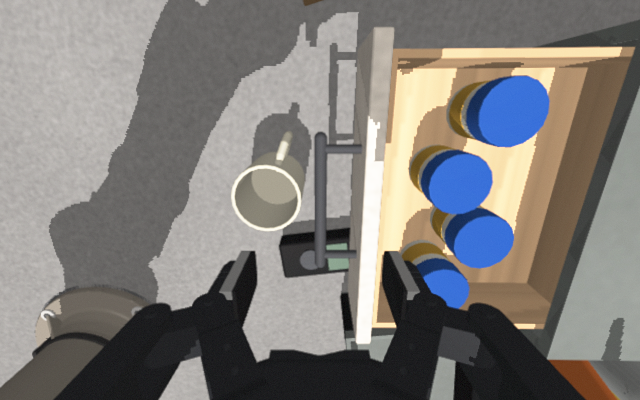

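All four tubs stand in the drawer (caps at about (507,110), (457,182), (477,237) and (437,285)). I'll grasp the handle at (320,200) and shut the drawer.

Request:
jog_arm(segments=[0,0,0,0,-0.004,-0.002,0.02,0,-0.004,-0.002,0.07,0,-0.004,-0.002,0.11,0,-0.004,-0.002,0.122,0,-0.004,-0.002,0.122,0], finger_gap=0.36)

```text
time_s: 39.85
ee_pos: [0.3817, 0.312, 0.1694]
eef_rot: [0.0, 0.716, 0.698, 0.0]
force: [0.2, -0.2, 1.5]
width: 0.364
finger_force: 0.0
```

Request:
jog_arm(segments=[0,0,0,0,0,0,0,0,0,0,0,0,0,0,0,0], finger_gap=0, force=50)

```text
time_s: 40.35
ee_pos: [0.3815, 0.3125, 0.1699]
eef_rot: [0.0, 0.716, 0.698, 0.001]
force: [1.3, -1.0, 7.4]
width: 0.107
finger_force: 48.8
```

Request:
jog_arm(segments=[0,0.01,0,0,0,0.025,0,0,0,0.045,0,0,0,0.065,0,0,0,0.085,0,0,0,0.105,0,0,0,0.125,0,0,0,0.14,0,0,0,0.15,0,0,0,0.155,0,0,0,0.155,0,0])

```text
time_s: 41.72
ee_pos: [0.5369, 0.3081, 0.17]
eef_rot: [0.001, 0.716, 0.698, 0.001]
force: [1.9, -2.2, 5.8]
width: 0.104
finger_force: 49.0
```

Request:
jog_arm(segments=[0,0.005,0,0,0,0.01,0,0,0,0.013,0,0,0,0.013,0,0])

```text
time_s: 42.22
ee_pos: [0.5468, 0.3078, 0.1699]
eef_rot: [-0.0, 0.716, 0.698, -0.002]
force: [-8.1, -4.0, 11.9]
width: 0.107
finger_force: 49.7
```

Request:
jog_arm(segments=[0,0.003,0,0,0,0.003,0,0,0,0.001,0,0,0,-0.001,0,0])

```text
time_s: 42.72
ee_pos: [0.5467, 0.3078, 0.1699]
eef_rot: [0.0, 0.716, 0.698, -0.001]
force: [-1.3, -3.2, 6.8]
width: 0.103
finger_force: 49.3
```

Request:
jog_arm(segments=[0,0,0,0,0,0,0,0,0,0,0,0], finger_gap=0.35)

```text
time_s: 43.1
ee_pos: [0.5436, 0.3081, 0.169]
eef_rot: [-0.001, 0.715, 0.699, -0.003]
force: [-14.5, -4.3, 11.3]
width: 0.345
finger_force: 8.3
```

Request:
jog_arm(segments=[0,0,-0.04,0,0,0,-0.09,0,0,-0.01,-0.14,0,-0.04,-0.03,-0.14,0,-0.09,-0.05,-0.14,0,-0.09,-0.05,-0.14,0])

```text
time_s: 43.85
ee_pos: [0.4948, 0.2151, 0.3085]
eef_rot: [0.001, 0.718, 0.696, -0.001]
force: [0.3, 0.6, 0.4]
width: 0.347
finger_force: 0.0
```

```bash
python3 -c "
from h import *
print(pose()[0]);snap('wrist','w7');print(totool([.62,-.335,.305]))"
```

```text
[0.49481342 0.21505218 0.30853179]
[-0.54872202  0.14004916  0.00465017]
```

View pics/w7.png

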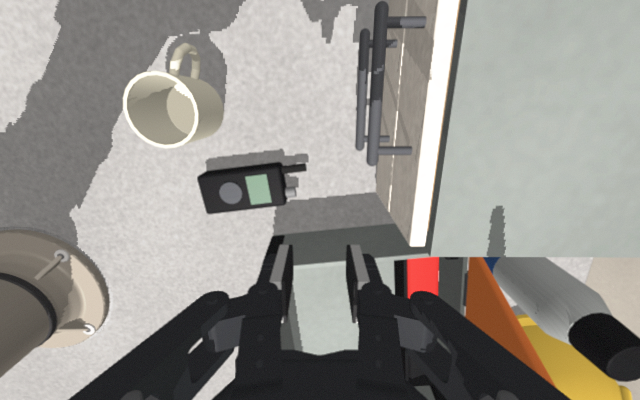

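The drawer appears shut, with its handle at (377,85). I'll check the handle position numerically while moving to the stay.

```bash
python3 -c "
from h import *
W=load('w7');a=onz(W,380,8,.16);b=onz(W,373,160,.16);print(a,b,(a+b)/2)"
```

```text
[0.5474842  0.36684412 0.16      ] [0.54612336 0.24571926 0.16      ] [0.54680378 0.30628169 0.16      ]
```

Request:
jog_arm(segments=[-0.05,-0.03,0,0,-0.11,-0.04,0,0,-0.17,-0.04,0,-0.02,-0.23,-0.03,0,-0.04,-0.29,-0.02,0,-0.06,-0.35,0,0,-0.08,-0.41,0.02,0,-0.098,-0.47,0.06,0,-0.098,-0.52,0.1,0,-0.098,-0.549,0.13,0,-0.098,-0.549,0.14,0.002,-0.098,-0.549,0.14,0.002,-0.098], finger_gap=0.5)

```text
time_s: 45.4
ee_pos: [0.623, -0.3309, 0.3057]
eef_rot: [-0.001, 0.68, 0.733, 0.001]
force: [-0.1, 0.6, 0.4]
width: 0.498
finger_force: 0.0
```

```bash
python3 -c "
from h import *
d=snap('wrist','w8');g=[.6113,-.2954,.105];print(pose()[0],totool([.6113,-.2954,.1124]))
R=Ro.from_euler('z',.073).as_matrix()[:2,:2]
print([proj(d,[g[0]+o*R[0,1],g[1]+o*R[1,1],.105]).round(1) for o in (-.026,0,.026,.06)])
f=cv2.cvtColor(d['frame'],cv2.COLOR_RGB2GRAY);u,v=proj(d,g)[0].round().astype(int);
for k in range(-24,28,6): print(v+k,f[v+k,u-24:u+25:3])
"
```

```text
[ 0.62236387 -0.33079605  0.3063527 ] [ 0.03580811 -0.00832626  0.1940139 ]
[array([[311.1, 171.2]]), array([[311. , 148.2]]), array([[310.8, 123.9]]), array([[310.6,  89.9]])]
124 [175 165 164 165 174 175  20  34  34  28  48 165 160 169 163 163 166]
130 [169 166 162 166 161 167  24  28  36  30  48 169 165 164 162 163 158]
136 [166 162 164 168 163 162  28  30  34  30  46 170 166 163 160 161 170]
142 [164 168 170 161 161 168  33  30  37  30  44 165 167 171 162 163 163]
148 [165 169 170 167 168 168  36  31  40  29  42 163 167 166 163 166 163]
154 [162 166 168 165 168 170  38  34  37  30  41 166 166 168 165 160 161]
160 [167 170 167 168 162 168  45  35  40  25  42 165 172 165 165 166 165]
166 [164 168 163 161 168 167  92  35  40  28  76 165 167 165 157 164 169]
172 [169 165 165 163 162 166 165 164 166 162 170 167 163 165 164 162 168]
```

Request:
jog_arm(segments=[0.03,-0.008,0.03,0,0.036,-0.008,0.08,0,0.036,-0.008,0.13,0,0.036,-0.008,0.17,0,0.036,-0.008,0.192,0,0.036,-0.008,0.194,0,0.036,-0.008,0.194,0])

```text
time_s: 46.32
ee_pos: [0.612, -0.2978, 0.1146]
eef_rot: [0.001, 0.681, 0.733, 0.001]
force: [0.0, -0.5, 0.2]
width: 0.497
finger_force: 0.0
```

Request:
jog_arm(segments=[0,0,0,0,0,0,0,0,0,0,0,0,0,0,0,0,0,0,0,0], finger_gap=0, force=60)

```text
time_s: 46.95
ee_pos: [0.6116, -0.2982, 0.1145]
eef_rot: [0.001, 0.681, 0.732, 0.0]
force: [-1.2, -0.4, 6.7]
width: 0.166
finger_force: 58.4
```

Request:
jog_arm(segments=[0,0,-0.009,0,0,0,-0.018,0,0,0,-0.027,0,0,-0.007,-0.04,0,0,-0.0145,-0.053,0,0,-0.021,-0.076,0,0,-0.024,-0.0985,0,0,-0.027,-0.12,0,0,-0.027,-0.139,0,0,-0.0275,-0.163,0,0,-0.0275,-0.163,0])

```text
time_s: 48.32
ee_pos: [0.5847, -0.3, 0.2784]
eef_rot: [0.002, 0.681, 0.732, 0.001]
force: [-1.5, -4.3, -1.4]
width: 0.159
finger_force: 58.7
```

Request:
jog_arm(segments=[0,0.001,-0.015,0,0,0.005,-0.031,0,0,0.005,-0.043,0,0,-0.005,-0.048,0,0,-0.005,-0.048,0])

```text
time_s: 48.95
ee_pos: [0.5778, -0.3006, 0.325]
eef_rot: [0.0, 0.681, 0.732, -0.0]
force: [-2.1, -4.7, -0.6]
width: 0.157
finger_force: 59.3
```

```bash
python3 -c "
from h import *
print(pose()[0],r.read_state()['width']);snap('scene','s5')
S=load('s5');h=cv2.cvtColor(S['frame'],cv2.COLOR_RGB2HSV);m=((h[:,:,0]<14)&(h[:,:,1]>190)&(h[:,:,2]>120)).astype(np.uint8)
n,l,s,c=cv2.connectedComponentsWithStats(m)
for i in range(1,n):
    if s[i,4]>500: print(s[i],c[i])
"
```

```text
[ 0.57781458 -0.30055535  0.32504289] 0.15737662888348547
[ 542    0   98   52 3476] [595.6659954   20.57911392]
[  274    97   122   185 10875] [339.09103448 186.07696552]
```

Request:
jog_arm(segments=[0,-0.0175,0.013,0,0,-0.0375,0.030,0,0,-0.0555,0.048,0,0,-0.0715,0.068,0,0,-0.0855,0.09,0,0,-0.0975,0.113,0,0,-0.1075,0.137,0,0,-0.1145,0.162,0,0,-0.1185,0.182,0,0,-0.121,0.195,0,0,-0.1225,0.203,0,0,-0.1225,0.203,0])

```text
time_s: 50.5
ee_pos: [0.456, -0.31, 0.1209]
eef_rot: [-0.0, 0.681, 0.732, -0.0]
force: [-4.7, -6.2, -0.9]
width: 0.16
finger_force: 69.2
```

```bash
python3 -c "
from h import *
print(pose()[0],r.read_state()['force'])"
```

```text
[ 0.45603895 -0.30999003  0.12085048] [-4.70462492 -6.19938642 -0.87181851]
```

Request:
jog_arm(segments=[0,-0.001,0.003,0,0,-0.001,0.005,0,0,-0.001,0.007,0,0,-0.001,0.007,0])

```text
time_s: 51.0
ee_pos: [0.4559, -0.31, 0.1173]
eef_rot: [0.001, 0.681, 0.732, -0.001]
force: [-10.6, -0.9, 24.9]
width: 0.159
finger_force: 73.4
```

```bash
python3 -c "
from h import *
print(pose()[0],r.read_state()['force'])"
```

```text
[ 0.4558981  -0.30998363  0.11726322] [-10.63200473  -0.90606119  24.93196162]
```

Request:
jog_arm(segments=[0,-0.002,-0.002,0,0,-0.002,-0.002,0])

```text
time_s: 51.25
ee_pos: [0.4556, -0.3099, 0.1176]
eef_rot: [0.002, 0.681, 0.732, 0.001]
force: [-0.1, -4.3, 5.5]
width: 0.156
finger_force: 71.3
```

Request:
jog_arm(segments=[0,0,0,0,0,0,0,0,0,0,0,0], finger_gap=0.45)

```text
time_s: 51.62
ee_pos: [0.4534, -0.3085, 0.1155]
eef_rot: [-0.001, 0.681, 0.733, 0.0]
force: [0.8, 0.3, -0.2]
width: 0.448
finger_force: 0.0
```

Request:
jog_arm(segments=[0,0,-0.04,0,0,0,-0.08,0,0,0,-0.115,0,0,0,-0.115,0])

```text
time_s: 52.12
ee_pos: [0.4549, -0.3097, 0.2335]
eef_rot: [0.003, 0.681, 0.732, 0.001]
force: [-0.9, -0.6, -0.5]
width: 0.452
finger_force: 0.0
```

Run:
```python
from h import *
print(pose()[0]);d=snap("wrist","w9")
for X in [[.45290,-.27903,.105],[.4581,-.3294,.105]]: print("exp",proj(d,X))
f=cv2.cvtColor(d["frame"],cv2.COLOR_RGB2GRAY);u,v=proj(d,[.4555,-.304,.105])[0].round().astype(int)
for k in range(-60,49,12): print(v+k,f[v+k,u-30:u+31:3])
h=cv2.cvtColor(d["frame"],cv2.COLOR_RGB2HSV);m=((h[:,:,0]>4)&(h[:,:,0]<16)&(h[:,:,1]>150)&(h[:,:,2]>60)).astype(np.uint8)
for u in (330,400,450): v=np.where(m[:,u])[0];print(u,v.max(),onz(d,u,v.max(),.1105))
for v in (20,60,90): u=np.where(m[v])[0];print(v,u.min(),onz(d,u.min(),v,.1105))
```

```text
[ 0.45493954 -0.30966822  0.23351567]
exp [[318.78250665 166.30414089]]
exp [[320.40342845 219.88772297]]
134 [161 199 198 197 198 198 184 114  89 105 193 159 197 200 201 201 201 200
 202 202 202]
146 [155 197 203 201 201 201 202 204 133 183 192 161 202 203 205 203 202 204
 204 204 203]
158 [160 158 157 165 159 161 164 155 142 183 193 162 154 157 162 164 160 155
 155 154 155]
170 [159 158 157 160 161 160 160  47  22  27  30  32  20 158 157 163 158 158
 157 156 159]
182 [154 164 156 164 160 157 155  56  23  33  31  29  22 155 159 158 161 155
 153 161 157]
194 [165 168 161 163 166 162 158  67  28  38  31  24  21 161 158 155 160 160
 155 159 163]
206 [156 161 160 161 160 160 157  90  26  40  35  25  26 162 158 161 156 160
 165 169 162]
218 [159 156 159 156 152 156 158 135  25  43  29  29  50 155 158 160 166 164
 158 155 154]
230 [157 160 162 161 164 161 156 154  86  92  98  92  92  93  94  93  96  92
  92  98 124]
242 [158 161 166 165 119  90  93  95  94  95  95  96  94  89  96  90  94  95
  93  88  88]
330 105 [ 0.45806307 -0.2278886   0.1105    ]
400 105 [ 0.51350485 -0.22389818  0.1105    ]
450 105 [ 0.55301006 -0.22113747  0.1105    ]
20 297 [ 0.42921297 -0.17176828  0.1105    ]
60 299 [ 0.43193378 -0.19761586  0.1105    ]
90 300 [ 0.43375305 -0.21858446  0.1105    ]
```

Request:
jog_arm(segments=[-0.1,0,-0.05,0,-0.1,0,-0.05,0,-0.1,0,-0.05,0,-0.1,0,-0.05,0])

```text
time_s: 52.68
ee_pos: [0.4602, -0.4078, 0.2789]
eef_rot: [-0.002, 0.681, 0.733, 0.0]
force: [0.3, 1.5, -0.4]
width: 0.45
finger_force: 0.0
```

Run:
```python
from h import *
a=load("scene0")["frame"];b=snap("scene","s6")["frame"]
m=lambda f:(lambda h:((h[:,:,0]>4)&(h[:,:,0]<16)&(h[:,:,1]>150)&(h[:,:,2]>60)))(cv2.cvtColor(f,cv2.COLOR_RGB2HSV))[130:290,220:400]
A,B=m(a),m(b);print(A.sum(),B.sum(),(A^B).sum())
d=(np.abs(a.astype(int)-b).max(2)>40).astype(np.uint8);d=cv2.morphologyEx(d,cv2.MORPH_OPEN,np.ones((3,3),np.uint8))
n,l,s,c=cv2.connectedComponentsWithStats(d);print([x.tolist() for x in s[1:] if x[4]>40])
```

```text
10879 10869 30
[[8, 0, 86, 52, 2338], [85, 0, 9, 8, 45], [148, 0, 14, 15, 70], [97, 15, 24, 21, 197], [124, 42, 20, 21, 101], [21, 44, 21, 16, 226], [34, 51, 72, 61, 1217], [19, 81, 31, 58, 811], [41, 81, 50, 44, 1513], [105, 83, 21, 42, 283], [366, 90, 55, 66, 858], [268, 104, 45, 19, 396], [97, 110, 15, 15, 155], [86, 118, 10, 7, 49], [73, 126, 106, 131, 5500], [195, 126, 83, 111, 2575], [151, 131, 160, 159, 5340], [0, 219, 48, 86, 1763], [223, 234, 8, 8, 44], [257, 266, 11, 7, 51]]
```

The lid silhouette matches the start picture, with 30 of 10,900 pixels differing, and the drawer is shut. Handing in.

```bash
python3 -c "
from plant import r
print(r.sign_off())"
```

```text
the job is handed in; nothing more can be done
None
```

The job is handed in at about 53 s: all four tubs were seen standing in the drawer before I pushed it shut, and the lid and stay measured back in their starting positions; the sign-off returned no verdict.

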